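# Close the filter holder cover

### The arm

A 7-joint arm with a two-finger parallel gripper is mounted at the origin on a cart in front of the work surface, level with it; the furniture and walls round the work are solid. World frame = base frame: x ahead of the robot, y to its left, z up, the work surface at z = 0. Lengths are in m, angles in rad, forces in N, time in s.
With the tool pointing down it reaches from about 0.35 to 0.775 m from the base axis. Payload 3.1 kg.
Tool frame: the origin (TCP) lies on the centre line of the jaws, within the pads' length; the fingertips stand manip.tip_extent ahead of it and the grasp point (between the pads) lies 11 mm behind it (manip.tip_extent is the distance from the TCP to the fingertips, in m); z points along the fingers, y is the line along which they close (so a half turn about z gives the same grasp; the last joint's range is limited). The gripper opens to 85 mm and grips with 20 to 120 N. Pads are 22 mm wide; open, the fingers measure 114 mm over their backs; the gripper's body (76 mm by 85 mm) begins 54 mm behind the grasp point. The pads swing forward as they close: fully open they stand 13 mm farther back than shut.
Start: joints at [1.119, 0.311, 0.014, 1.512, -0.004, 1.319, -0.027], TCP at [0.219, -0.504, 0.239] pointing down, gripper open.
Joint ranges: [-2.7, 2.7], [-0.3, 1.91], [-1.27, 1.3], [0.12, 2.57], [-1.44, 4.58], [0.2, 2.03], [-3.05, 3.05]. Speed limits (rad/s): [2.79, 2.79, 3.14, 3.14, 3.14, 3.14, 3.14].

### API

Orientations are given as a rotation vector (axis times angle).
In Python, from station import monitor, imaging, manip gives the robot as it stands. The module is installed in compiled form; this text tells all that it offers.
- The arm moves only by the shell command python3 -m inch 'ROWS'. ROWS is a JSON object whose one key "rows" holds a list that holds one entry, the list of rows, each a list of 7 numbers: the shift along the tool's x, y, z in mm, then the turn, a rotation vector about the tool's x, y, z in degrees, then the opening, from 0 (shut) to 1 (fully open). A call has 1 to 12 rows; each row is the pose to reach, as a shift and turn from the pose commanded when the call began, along the tool's axes at that moment; what a row does not reach only later rows make up. A row lasts 1/12 s, in which the tool goes at most 41.7 mm and 7.16 degrees, less where a joint would pass 70% of its speed; a pose out of reach is approached as far as the arm can. A call with a gripper value outside its range is refused whole. The fingers move at their own pace and stop on an object; the grip force is fixed at half the most. Time passes only in rows, so rows that repeat a pose let the fingers close. It gives the time, the measured TCP pose, the force, the opening and the grip force at its end, in the units of the state.
- monitor.state(): the state, without advancing time (a new reading comes with each control period).
- imaging.camera(name): name is "side" or "top"; returns a dict with "pixels" (384x512x3 uint8, blue, green, red), "z_map" (384x512 float32, m along the optical axis (not along the pixel's ray), 0 where there is no reading), "intrinsics" (3x3 intrinsics, pixels), "xyz" and "rotation" of the camera in the world. Camera axes: x right, y down, z forward; pixel columns grow to the right and rows downward; lengths in m; the calibration is good to about 2 mm. A picture is of the moment at which its call begins.
- manip.job_done(): hands the job in; it is judged then, once.
The state is a dict: "time_s": time; "joints": joint angles; "qvel": joint speeds; "tau": joint torques, N m; "tcp_pos": TCP position; "eef_rot": TCP orientation; "wrist_force": force on the tool from outside, world axes, zero at the start; "moment": the same for the moment, N m; "finger_gap": finger opening in m; "finger_force": force on a finger pad.
Only numpy, scipy, OpenCV 4.12 (cv2) and the standard library are available. Lean on these libraries where they do the work, as an engineer would, in place of code of your own. Each camera call takes 0.05 s, during which the arm holds its last target. There are 200 camera calls.

### The job

Take the red-handled wrench from its stand and finish closing the cover of the filter holder, working across the cover in the order of the dots beside the screws: one and two (opposite each other) have already had their first pass, so give three and then four their first pass too, about half way (some 30 degrees of screw turn, clockwise). Then go round again in the order one, two, three, four, and turn each screw home to its stop, nipping it up firmly by feel there (about 0.25 N m; over 0.4 would crush the seal). Turn screws only with the wrench, stand it upright on its peg again at the end, and leave the other things where they are.

Things in the scene. Friction and masses are not known exactly. Their poses are not given: they have to be found in the camera images.
- filter_holder: Round metal filter holder, 180 mm across, fixed. Origin: centre of its underside, z up. Flat pale cover 70 mm above the origin; a low plug in the middle stands 11 mm above it. Four dark square-headed screws on a 60 mm radius; black dots on the rim outside each count one to four: screw 1 on the holder's +x side, 2 on -x, 3 on +y, 4 on -y.
- wrench: Short T-handled socket wrench, 0.25 kg, 78 mm high, upright on its stand. Origin: centre of its socket's lower rim; z up. Socket: 34 mm square outside, with a square hole 23.6 mm wide, 30 mm deep, open downward, sides along the wrench's x and y. On a screw head it has 1.8 mm of side play and about 0.2 rad of turning play each way from square before it drives the head.
- wrench_grip (a point): Centre of the wrench's red T-bar, on its axis 62 mm above the rim. The bar is 90 mm long along the wrench's x, 24 mm thick along y, 32 mm high. Grip it across y at its middle, from above, with 60 to 90 N.
- wrench_stand: White plate 80 x 80 x 12 mm, fixed, with a round grey peg at its centre, 18.6 mm in diameter, tapered tip, 19 mm high above the plate. Origin: centre of the plate's underside. The wrench's socket sits over the peg with its rim on the plate (12 mm above the origin); any heading will do.
- screw_1: Screw 1 (one dot; on the holder's +x side). Origin: on its axis at the cover's face; z up; head sides along its x and y. A round collar 29 mm wide, 3 mm high, then a square head 20 mm wide, straight to 14 mm above the cover, tapering to 12 mm wide at 21 mm; a yellow spot on top marks +x. It turns in place and does not sink. Its heading is the holder's plus 0 minus turn_1.
- screw_2: Screw 2 (two dots; on the holder's -x side, facing screw 1). Origin: on its axis at the cover's face; z up; head sides along its x and y. A round collar 29 mm wide, 3 mm high, then a square head 20 mm wide, straight to 14 mm above the cover, tapering to 12 mm wide at 21 mm; a yellow spot on top marks +x. It turns in place and does not sink. Its heading is the holder's plus pi minus turn_2.
- screw_3: Screw 3 (three dots; on the holder's +y side). Origin: on its axis at the cover's face; z up; head sides along its x and y. A round collar 29 mm wide, 3 mm high, then a square head 20 mm wide, straight to 14 mm above the cover, tapering to 12 mm wide at 21 mm; a yellow spot on top marks +x. It turns in place and does not sink. Its heading is the holder's plus pi/2 minus turn_3.
- screw_4: Screw 4 (four dots; on the holder's -y side, facing screw 3). Origin: on its axis at the cover's face; z up; head sides along its x and y. A round collar 29 mm wide, 3 mm high, then a square head 20 mm wide, straight to 14 mm above the cover, tapering to 12 mm wide at 21 mm; a yellow spot on top marks +x. It turns in place and does not sink. Its heading is the holder's plus -pi/2 minus turn_4.
- turn_1 (a joint): Turn of screw 1 in rad, growing clockwise seen from above (tightening). Starts between 0.42 and 0.58 (first pass done). It ends at a hard stop that differs from screw to screw, between 1.05 and 1.15. The thread drags with about 0.08 N m, so it stays where it is left; at the stop, each 0.02 rad that the wrench is turned further adds 0.1 to 0.2 N m.
- turn_2 (a joint): Turn of screw 2 in rad, growing clockwise seen from above (tightening). Starts between 0.42 and 0.58 (first pass done). It ends at a hard stop that differs from screw to screw, between 1.05 and 1.15. The thread drags with about 0.08 N m, so it stays where it is left; at the stop, each 0.02 rad that the wrench is turned further adds 0.1 to 0.2 N m.
- turn_3 (a joint): Turn of screw 3 in rad, growing clockwise seen from above (tightening). Starts between 0 and 0.12; the first pass leaves it about half way, between 0.3 and 0.75. It ends at a hard stop that differs from screw to screw, between 1.05 and 1.15. The thread drags with about 0.08 N m, so it stays where it is left; at the stop, each 0.02 rad that the wrench is turned further adds 0.1 to 0.2 N m.
- turn_4 (a joint): Turn of screw 4 in rad, growing clockwise seen from above (tightening). Starts between 0 and 0.12; the first pass leaves it about half way, between 0.3 and 0.75. It ends at a hard stop that differs from screw to screw, between 1.05 and 1.15. The thread drags with about 0.08 N m, so it stays where it is left; at the stop, each 0.02 rad that the wrench is turned further adds 0.1 to 0.2 N m.
- vial_a: Small glass vial with a purple cap, 29 mm across, 61 mm high; a bystander. Origin: centre of its underside.
- vial_b: Glass vial with a green cap, 37 mm across, 78 mm high; a bystander. Origin: centre of its underside.
- bottle: White plastic infusion bottle, about 50 mm across, 111 mm high; a bystander. Origin: centre of its underside.
- swab_pot: Red plastic pot with a lid, 107 x 93 mm, 87 mm high; a bystander. Origin: centre of its underside.
Mind the look-alikes: they are no part of the job. What is meant by the wrench is not blue, green or yellow, and is the smaller of those in its own colour.

How it is judged:
On the way, in this order (a step that is already met when the one before it is completed fails the run):
1. first pass: screw 3 turned about half way with the wrench (value of joint turn_3 between 0.3 and 0.75 rad), for 0.1 s.
2. first pass: screw 4 turned about half way with the wrench (value of joint turn_4 between 0.3 and 0.75 rad), for 0.1 s.
3. second pass: screw 1 home against its stop and nipped up firmly with the wrench (value of joint turn_1 above 1.03 rad and contact force between wrench and screw_1 above 20 N), for 0.1 s.
4. second pass: screw 2 home against its stop and nipped up firmly with the wrench (value of joint turn_2 above 1.08 rad and contact force between wrench and screw_2 above 20 N), for 0.1 s.
5. second pass: screw 3 home against its stop and nipped up firmly with the wrench (value of joint turn_3 above 1.1 rad and contact force between wrench and screw_3 above 20 N), for 0.1 s.
6. second pass: screw 4 home against its stop and nipped up firmly with the wrench (value of joint turn_4 above 1.05 rad and contact force between wrench and screw_4 above 20 N), for 0.1 s.
At the end, for the whole second after the job is handed in: all four screws are home (each within 0.04 rad of its own stop) and the wrench stands released and still on its stand: upright within 0.08 rad, its axis within 6 mm of the peg's, its rim within 4 mm of the stand's top (value of joint turn_1 above 1.03 rad and value of joint turn_2 above 1.08 rad and value of joint turn_3 above 1.1 rad and value of joint turn_4 above 1.05 rad and horizontal distance between wrench and wrench_stand below 0.006 m and z of wrench in the frame of wrench_stand below 0.016 m and angle between wrench's own z axis and vertical below 0.08 rad and linear speed of wrench below 0.02 m/s); the robot touches nothing.
It fails at once if a screw was over-tightened: the wrench loaded a screw head with more than 70 N ((value of joint turn_1 above 0.95 rad and contact force between wrench and screw_1 above 70 N) or (value of joint turn_2 above 0.95 rad and contact force between wrench and screw_2 above 70 N) or (value of joint turn_3 above 0.95 rad and contact force between wrench and screw_3 above 70 N) or (value of joint turn_4 above 0.95 rad and contact force between wrench and screw_4 above 70 N)).
It fails at once if a screw was taken past the first pass while another had not yet had its first pass ((value of joint turn_1 above 0.8 rad and value of joint any of turn_2, turn_3, turn_4 below 0.27 rad) or (value of joint turn_2 above 0.8 rad and value of joint any of turn_1, turn_3, turn_4 below 0.27 rad) or (value of joint turn_3 above 0.8 rad and value of joint any of turn_1, turn_2, turn_4 below 0.27 rad) or (value of joint turn_4 above 0.8 rad and value of joint any of turn_1, turn_2, turn_3 below 0.27 rad)).
It fails at once if second pass out of order ((value of joint turn_2 above 0.9 rad and value of joint turn_1 below 0.9 rad) or (value of joint turn_3 above 0.9 rad and value of joint turn_2 below 0.9 rad) or (value of joint turn_4 above 0.9 rad and value of joint turn_3 below 0.9 rad)).
It fails at once if a screw was turned with the fingers (contact force between the fingers and screw_1 above 2 N or contact force between the fingers and screw_2 above 2 N or contact force between the fingers and screw_3 above 2 N or contact force between the fingers and screw_4 above 2 N).
It fails at once if a bystander was moved (distance of any of vial_a, vial_b, bottle, swab_pot from where it was at the start of the episode above 0.02 m).
It also fails if it takes over 72 s, if anything falls off the work surface, if the arm or the gripper's body presses on something with over 40 N, if the wrist force passes 120 N, or if a joint passes its speed limit or range.

## Working session

There is one attempt and no reset: what is moved stays moved. The work goes in short steps, Python scripts to look and compute and a shell command to move; the robot and the scene stay as the last step left them, time stands still between calls to the robot, and variables do not carry over. Pictures are saved under pics/ and viewed, at most 10 in all, crops included, and the job is handed in when it is done.

```bash
mkdir -p pics; cat > h.py <<'E'
import numpy as np,cv2
from station import monitor,imaging,manip
def cam(n):
    c=imaging.camera(n); return c
def pts(c):
    K=c["intrinsics"];z=c["z_map"];v,u=np.indices(z.shape)
    P=np.stack([(u-K[0,2])/K[0,0]*z,(v-K[1,2])/K[1,1]*z,z],-1)
    R=np.array(c["rotation"]); 
    if R.shape!=(3,3): R=cv2.Rodrigues(R.astype(float))[0]
    return P@R.T+np.array(c["xyz"])
def world(c,u,v,z):
    K=c["intrinsics"];R=np.array(c["rotation"],float)
    if R.shape!=(3,3): R=cv2.Rodrigues(R)[0]
    d=R@np.array([(u-K[0,2])/K[0,0],(v-K[1,2])/K[1,1],1]);o=np.array(c["xyz"])
    return o+d*(z-o[2])/d[2]
def proj(c,p):
    K=c["intrinsics"];R=np.array(c["rotation"],float)
    if R.shape!=(3,3): R=cv2.Rodrigues(R)[0]
    q=K@(R.T@(np.array(p)-np.array(c["xyz"])));return q[:2]/q[2]
E
python3 - <<'E'
from h import *
import pickle
print(monitor.state(),manip.tip_extent)
im=[]
for n in("side","top"):
    c=cam(n);pickle.dump(c,open(n+".pkl","wb"));print(n,c["xyz"],c["rotation"],c["intrinsics"]);cv2.imwrite(f"pics/{n}0.png",cv2.resize(c["pixels"],(800,600),interpolation=cv2.INTER_CUBIC))
E
```

```text
{'time_s': 0.0, 'joints': array([ 1.11927836,  0.31177457,  0.0140268 ,  1.51309793, -0.00442371,
        1.31924133, -0.02718554]), 'qvel': array([3.35700577e-04, 9.02699776e-04, 9.08446674e-04, 3.53766958e-04,
       8.57639462e-06, 1.37414813e-03, 2.77346731e-04]), 'tau': array([ 1.27038602e-04, -3.79917204e+01,  1.46054663e-01, -2.30592799e+01,
        1.21276316e-02,  1.37688554e-02,  1.31276153e-05]), 'tcp_pos': array([ 0.21884768, -0.50377236,  0.23817784]), 'eef_rot': array([-3.07348437e+00, -6.38832906e-01,  9.30928954e-04]), 'wrist_force': array([ 0.34245156, -0.31090129, -0.87321069]), 'moment': array([-0.0167446 ,  0.04545423, -0.00544728]), 'finger_force': 0.0, 'finger_gap': 0.08545646830897934} 0.008
side [0.17631059 0.99393912 1.11268854] [-0.39973991  2.70415316 -1.28571765] [[436.49243373   0.         247.89016078]
 [  0.         436.49243373 190.14529678]
 [  0.           0.           1.        ]]
top [ 0.26985314 -0.20862164  1.77758457] [-2.1610325   2.11996797 -0.168524  ] [[472.3709807    0.         254.3567225 ]
 [  0.         472.3709807  187.61785254]
 [  0.           0.           1.        ]]
```

View pics/side0.png

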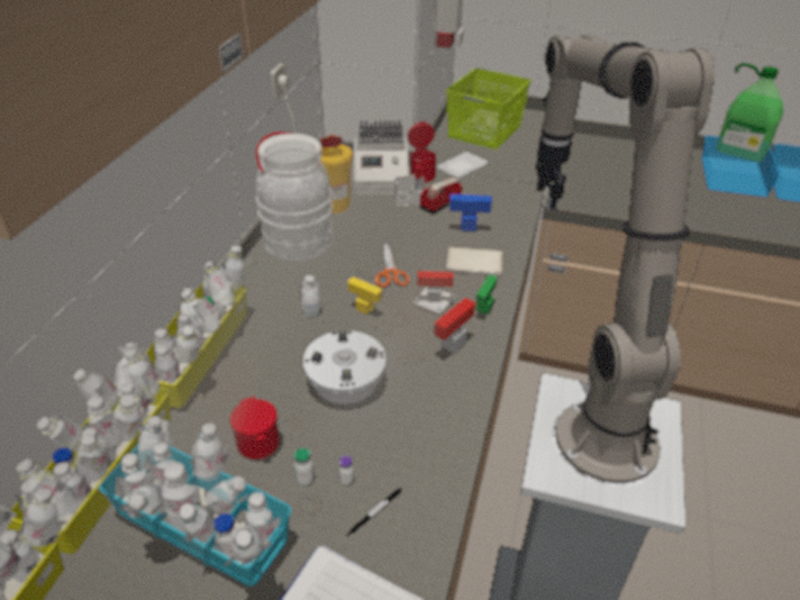

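View pics/top0.png

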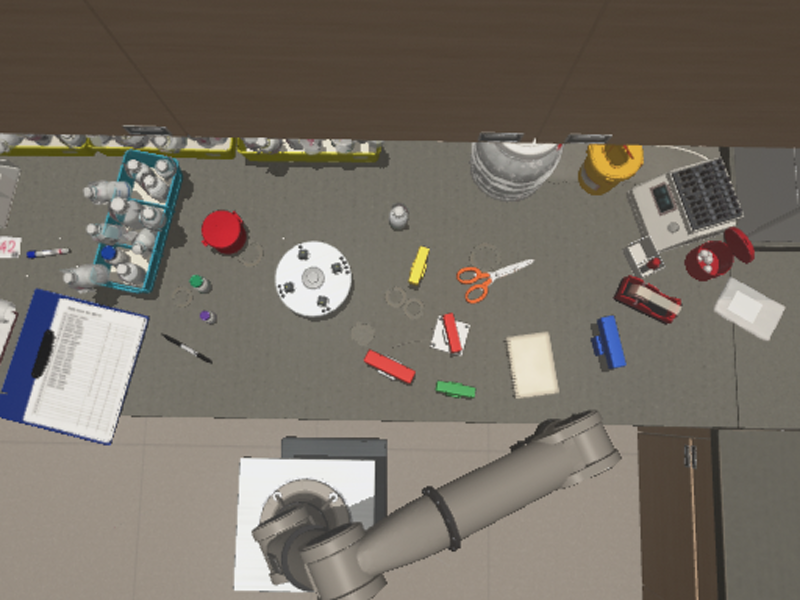

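The candidates for the wrench are the red bars at about (452,334) and (389,366) in the 800-px top picture. In the side picture they are at (435,279) and (455,318). The one at (452,334) is smaller and has the white plate under it, so it fits the description. Blue, green and yellow are out. I'll confirm in an enlarged crop, together with the holder.

```bash
python3 - <<'E'
from h import *
import pickle
t=pickle.load(open("top.pkl","rb"));s=pickle.load(open("side.pkl","rb"))
def crop(c,u,v,w,h): return cv2.resize(c["pixels"][v:v+h,u:u+w],(400,300),interpolation=cv2.INTER_CUBIC)
a=np.hstack([crop(t,160,140,80,60),crop(t,225,192,80,60)]);b=np.hstack([crop(s,180,200,80,60),crop(s,250,160,80,60)])
cv2.imwrite("pics/crop.png",np.vstack([a,b]))
P=pts(t)
hsv=cv2.cvtColor(t["pixels"],cv2.COLOR_BGR2HSV)
red=((hsv[...,0]<6)|(hsv[...,0]>174))&(hsv[...,1]>150)&(hsv[...,2]>90)
n,l,st,ce=cv2.connectedComponentsWithStats(red.astype(np.uint8))
for i in range(1,n):
    if st[i,4]>60: 
        m=l==i; z=np.median(P[m][:,2]); print("top red",ce[i]*800/512,st[i,4],z,cv2.minAreaRect(P[m][:,:2].astype(np.float32)),P[m].mean(0))
Q=pts(s);hsv=cv2.cvtColor(s["pixels"],cv2.COLOR_BGR2HSV)
red=((hsv[...,0]<6)|(hsv[...,0]>174))&(hsv[...,1]>150)&(hsv[...,2]>90)
n,l,st,ce=cv2.connectedComponentsWithStats(red.astype(np.uint8))
for i in range(1,n):
    if st[i,4]>60:
        m=(l==i)&(Q[...,2]<.3);q=Q[m]
        if len(q)>20: zt=np.percentile(q[:,2],95);q=q[q[:,2]>zt-.006];print("side red",ce[i]*800/512,zt,cv2.minAreaRect(q[:,:2].astype(np.float32)))
# holder: cover
m=(abs(P[...,2]-.07)<.006)
n,l,st,ce=cv2.connectedComponentsWithStats(m.astype(np.uint8))
for i in range(1,n):
    if st[i,4]>500: q=P[l==i];print("cover",ce[i]*800/512,st[i,4],np.median(q[:,2]),cv2.minEnclosingCircle(q[:,:2].astype(np.float32)))
# yellow spots
for c,nm in((t,"top"),(s,"side")):
    W=pts(c); R=W[...,2]
    m=(R>.06)&(R<.115)&(c["pixels"].max(2)<110)
    if 1:
        m&=np.hypot(W[...,0]-.55,W[...,1])<.5
    n,l,st,ce=cv2.connectedComponentsWithStats(m.astype(np.uint8))
    for i in range(1,n):
        if st[i,4]>6: print(nm,"dark",ce[i]*800/512,st[i,4],W[l==i].mean(0).round(4))
E
```

```text
top red [220.7652163 228.6971831] 497 0.08519546872387163 ((0.5098927021026611, 0.0032733678817749023), (0.6319535970687866, 0.10348173975944519), 50.73606872558594) [0.68015778 0.20895668 0.09176141]
top red [744.8902027  241.08952703] 74 0.17183910454817375 ((0.6553472280502319, -0.9806067943572998), (0.07893313467502594, 0.01589491032063961), 33.37968063354492) [ 0.6553067  -0.98041048  0.17130637]
top red [714.47233607 264.24180328] 61 0.0041095462947291495 ((0.6275516152381897, -0.971914529800415), (0.03769700229167938, 0.0827823355793953), 64.83485412597656) [ 0.63447421 -0.9799678   0.01108721]
top red [451.18464052 331.94444444] 153 0.08992584297316264 ((0.367994487285614, -0.2942087650299072), (0.06609384715557098, 0.25191083550453186), 63.61030197143555) [ 0.44692211 -0.33202547  0.10034404]
top red [388.8166521  365.76158217] 286 0.10208628879207504 ((0.3386412262916565, -0.1774858683347702), (0.11724955588579178, 0.09517081081867218), 63.41913986206055) [ 0.36561701 -0.19157419  0.12526992]
side red [421.88629518 151.43448795] 0.16103168400216286 ((0.6500720977783203, -0.
[... 4073 characters left out ...]
4 0.0242 0.0848]
side dark [345.9375   375.234375] 20 [0.5428 0.0576 0.0849]
side dark [145.77546296 401.50462963] 27 [0.8937 0.2522 0.0969]
side dark [161.61684783 407.20108696] 23 [0.8754 0.235  0.0676]
side dark [584.0470679  414.69907407] 81 [0.0581 0.024  0.0861]
side dark [270.23809524 429.91071429] 21 [0.6399 0.2273 0.0706]
side dark [238.16964286 436.83035714] 7 [0.6951 0.2566 0.0643]
side dark [132.35677083 444.98697917] 24 [0.8761 0.3373 0.0703]
side dark [303.125  459.6875] 15 [0.55   0.278  0.0751]
side dark [230.      527.65625] 10 [0.6004 0.4643 0.1103]
side dark [215.625      543.22916667] 9 [0.6226 0.4816 0.0803]
side dark [255.41666667 565.20833333] 15 [0.5477 0.4914 0.0665]
```

View pics/crop.png

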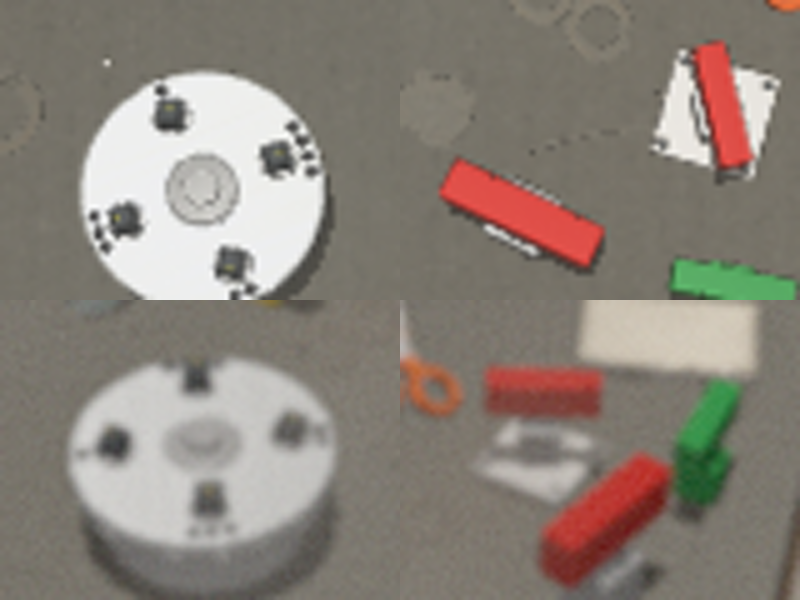

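The crop confirms it. The smaller red bar at crop (723,105) stands over the white plate, and the larger one at (523,213) is the look-alike. The dots show screw 1 at (171,113), screw 4 at (275,158), screw 3 at (124,219) and screw 2 at (232,262). Next I'll fit models to both views at sub-pixel level.

```bash
cat > fit.py <<'E'
from h import *
from scipy.optimize import minimize
S=8
def soft_red(c):
    p=c["pixels"].astype(float); r=(p[...,2]-np.maximum(p[...,0],p[...,1]))/np.maximum(p[...,2],40)
    return np.clip(r/0.6,0,1)
def soft_white(c): return np.clip((c["pixels"].min(2).astype(float)-120)/90,0,1)
def render(c,P3,win):
    u0,v0,w,h=win; q=np.array([proj(c,p) for p in P3])
    hull=cv2.convexHull(((q-[u0,v0]+.5)*S).astype(np.float32))
    im=np.zeros((h*S,w*S),np.uint8); cv2.fillPoly(im,[np.round(hull*16).astype(np.int32)],255,shift=4)
    im=cv2.resize(im,(w,h),interpolation=cv2.INTER_AREA)/255.
    return cv2.GaussianBlur(im,(0,0),.6)
def box(x,y,z,yaw,L=.09,W=.024,H=.032):
    c,s=np.cos(yaw),np.sin(yaw)
    return [(x+c*a-s*b,y+s*a+c*b,z-d) for a in(-L/2,L/2) for b in(-W/2,W/2) for d in(0,H)]
def disc(x,y,z,r=.09): return [(x+r*np.cos(a),y+r*np.sin(a),z) for a in np.linspace(0,6.283,90)]
def fit(cams,soft,model,p0,steps,pad=26):
    d=[]
    for c in cams:
        q=np.mean([proj(c,p) for p in model(p0)],0).round().astype(int)
        w=(q[0]-pad,q[1]-pad,2*pad,2*pad); d.append((c,w,soft(c)[w[1]:w[1]+w[3],w[0]:w[0]+w[2]]))
    f=lambda p:sum(((render(c,model(p),w)-s)**2).sum() for c,w,s in d)
    sx=np.vstack([p0]+[np.array(p0)+np.eye(len(p0))[i]*steps[i] for i in range(len(p0))])
    r=minimize(f,p0,method="Nelder-Mead",options=dict(initial_simplex=sx,xatol=1e-5,fatol=1e-3,maxiter=400))
    return r.x.round(4),round(r.fun,2)
E
python3 - <<'E'
from fit import *
import pickle
t=pickle.load(open("top.pkl","rb"));s=pickle.load(open("side.pkl","rb"))
b=lambda p:box(*p)
# red window must exclude big wrench: mask by region near
def sr(c):
    m=soft_red(c);u,v=proj(c,(.446,-.33,.08));U=np.indices(m.shape);R=np.hypot(U[1]-u,U[0]-v);m=m.copy();m[R>18]=0;return m
p0=[.446,-.330,.09,.23];st=[.006,.006,.006,.1]
print("bar both",fit([t,s],sr,b,p0,st))
for c in(t,s): print("bar one",fit([c],sr,lambda p:box(p[0],p[1],.09,p[2]),[.446,-.33,.23],[.006,.006,.1]))
for c,n in((t,"top"),(s,"side")): print("disc",n,fit([c],soft_white,lambda p:disc(p[0],p[1],.07),[.57,-.0085],[.006,.006],40))
print("disc both z",fit([t,s],soft_white,lambda p:disc(*p),[.57,-.0085,.07],[.006,.006,.006],40))
# stand plate: top white at z=.012
for c in(t,s):
    u,v=proj(c,(.446,-.33,.012)).astype(int);w=np.indices((60,60));
    m=np.zeros(c["z_map"].shape,np.uint8);m[v-24:v+25,u-24:u+25]=(c["pixels"][v-24:v+25,u-24:u+25].min(2)>150)
    n,l,sta,ce=cv2.connectedComponentsWithStats(m);ii=[i for i in range(1,n) if sta[i,4]>15];print([ (ce[i],sta[i,4]) for i in ii])
    pp=np.array([world(c,x,y,.012)[:2] for i in ii for y,x in np.argwhere(l==i)],np.float32);print("plate",cv2.minAreaRect(pp),np.median(pts(c)[m>0][:,2]))
# screws: dark centroid at z=.09 (top)
for c in(t,s):
  for nm,(x,y) in dict(s1=(.6236,.016),s2=(.5154,-.033),s3=(.545,.046),s4=(.594,-.063)).items():
    u,v=proj(c,(x,y,.085)).round().astype(int);g=c["pixels"][v-5:v+6,u-5:u+6].astype(float)
    yel=(np.minimum(g[...,1],g[...,2])-g[...,0]).clip(12)-12;
    dk=(130-g.max(2)).clip(0);V,U=np.indices(dk.shape)
    cd=(u-5+(U*dk).sum()/dk.sum(),v-5+(V*dk).sum()/dk.sum());cy=(u-5+(U*yel).sum()/max(yel.sum(),1),v-5+(V*yel).sum()/max(yel.sum(),1))
    print(nm,"dark",world(c,*cd,.082)[:2].round(4),"yel",yel.sum(),world(c,*cy,.091)[:2].round(4))
E
```

```text
bar both (array([ 0.4479, -0.3338,  0.0922,  0.2436]), np.float64(18.66))
bar one (array([ 0.4489, -0.3339,  0.2331]), np.float64(4.6))
bar one (array([ 0.4472, -0.3364,  0.2425]), np.float64(12.99))
disc top (array([ 0.5721, -0.0073]), np.float64(241.54))
disc side (array([ 0.5707, -0.0028]), np.float64(288.97))
disc both z (array([ 0.5727, -0.0069,  0.065 ]), np.float64(525.67))
[(array([280.97810219, 215.41605839]), np.int32(137)), (array([295.5862069 , 212.70114943]), np.int32(87))]
plate ((0.44847577810287476, -0.3343696594238281), (0.07813367247581482, 0.07757437229156494), 75.48739624023438) 0.01166850370892314
[(array([294.2       , 169.30588235]), np.int32(85)), (array([277.37931034, 194.82758621]), np.int32(87))]
plate ((0.42794269323349, -0.4056389331817627), (0.23481689393520355, 0.06906220316886902), 79.1114273071289) 0.01160698520616954
s1 dark [0.6246 0.0167] yel 39.0 [0.6293 0.016 ]
s2 dark [ 0.5145 -0.033 ] yel 35.0 [ 0.5123 -0.0318]
s3 dark [0.5441 0.047 ] yel 42.0 [0.5473 0.0507]
s4 dark [ 0.5949 -0.0646] yel 32.0 [ 0.5974 -0.065 ]
s1 dark [0.6227 0.022 ] yel 0.0 [0.6452 0.0055]
s2 dark [ 0.5137 -0.0255] yel 1.0 [ 0.5137 -0.0294]
s3 dark [0.544  0.0546] yel 13.0 [0.5451 0.0522]
s4 dark [ 0.5956 -0.0651] yel 10.0 [ 0.597  -0.0665]
```

```bash
cat > g.py <<'E'
import sys
from h import *
from scipy.spatial.transform import Rotation as R
s=monitor.state();r=R.from_rotvec(s["eef_rot"]);p=s["tcp_pos"]
X=r.as_matrix();yaw=np.arctan2(X[1,0],X[0,0])
print("t",round(s["time_s"],2),"p",p.round(4),"yaw",yaw.round(4),"tilt",X[:2,2].round(4),"F",np.round(s["wrist_force"],1),"M",np.round(s["moment"],3),"gap",round(s["finger_gap"],4),"ff",round(float(s["finger_force"]),1),"j1,6,7",s["joints"][[0,5,6]].round(2))
if len(sys.argv)>1:
    x,y,z,w=map(float,sys.argv[1:]);T=R.from_euler("z",w)*R.from_euler("x",np.pi)
    print("shift mm",(r.inv().apply(np.array([x,y,z])-p)*1e3).round(1),"turn deg",np.degrees((r.inv()*T).as_rotvec()).round(2))
E
python3 g.py .448 -.334 .18 .235
```

```text
t 0.1 p [ 0.2189 -0.5039  0.2383] yaw 0.4099 tilt [-0.0009  0.0019] F [ 0.4  0.5 -0.2] M [ 0.027 -0.017  0.033] gap 0.0856 ff 0.0 j1,6,7 [ 1.12  1.32 -0.03]
shift mm [277.8 -64.4  58.4] turn deg [-1.200e-01  1.000e-02  1.002e+01]
```

```bash
python3 -m inch '{"rows":[[[40,-9,8,0,0,1.5,1],[80,-18,16,0,0,3,1],[120,-27,25,0,0,4.5,1],[160,-37,33,0,0,6,1],[200,-46,42,0,0,7.5,1],[240,-55,50,0,0,9,1],[278,-64.5,58,-0.1,0,10,1],[278,-64.5,58,-0.1,0,10,1],[278,-64.5,58,-0.1,0,10,1],[278,-64.5,58,-0.1,0,10,1]]]}'; python3 g.py .448 -.334 .063 .235
```

```text
time_s: 0.93
tcp_pos: [0.4478, -0.3347, 0.1807]
eef_rot: [3.118, 0.37, -0.002]
wrist_force: [-0.7, -0.5, -0.3]
finger_gap: 0.0858
finger_force: 0.0
t 0.93 p [ 0.4478 -0.3347  0.1807] yaw 0.2359 tilt [-0.0013 -0.0017] F [-0.7 -0.5 -0.3] M [-0.054  0.06  -0.014] gap 0.0858 ff 0.0 j1,6,7 [ 0.68  1.2  -0.76]
shift mm [  0.5  -0.8 117.7] turn deg [0.08 0.1  0.05]
```

```bash
python3 -m inch '{"rows":[[[0.5,-0.8,30,0,0.1,0,1],[0.5,-0.8,60,0,0.1,0,1],[0.5,-0.8,90,0,0.1,0,1],[0.5,-0.8,110,0,0.1,0,1],[0.5,-0.8,117.5,0,0.1,0,1],[0.5,-0.8,117.5,0,0.1,0,1],[0.5,-0.8,117.5,0,0.1,0,0],[0.5,-0.8,117.5,0,0.1,0,0],[0.5,-0.8,117.5,0,0.1,0,0],[0.5,-0.8,117.5,0,0.1,0,0],[0.5,-0.8,117.5,0,0.1,0,0],[0.5,-0.8,117.5,0,0.1,0,0]]]}'; python3 g.py
```

```text
time_s: 1.93
tcp_pos: [0.4494, -0.334, 0.0648]
eef_rot: [3.117, 0.369, 0.005]
wrist_force: [-0.6, 1.2, 3.7]
finger_gap: 0.0233
finger_force: 59.6
t 1.93 p [ 0.4494 -0.334   0.0648] yaw 0.2356 tilt [ 0.0037 -0.0021] F [-0.6  1.2  3.7] M [0.07  0.08  0.036] gap 0.0233 ff 59.6 j1,6,7 [ 0.68  0.94 -0.77]
```

```bash
python3 -m inch '{"rows":[[[0,0,-15,0,0,0,0],[0,0,-45,0,0,0,0],[0,0,-80,0,0,0,0],[0,0,-115,0,0,0,0],[0,0,-135,0,0,0,0],[0,0,-135,0,0,0,0],[0,0,-135,0,0,0,0]]]}' | tail -2; python3 g.py .5455 .0467 .19 .365
```

```text
finger_gap: 0.0232
finger_force: 59.5
t 2.52 p [ 0.4487 -0.3338  0.1992] yaw 0.2355 tilt [ 0.0034 -0.0023] F [-0.3 -0.1 -4.3] M [ 0.069  0.053 -0.062] gap 0.0232 ff 59.5 j1,6,7 [ 0.69  1.23 -0.76]
shift mm [ 182.8 -347.4    8.7] turn deg [ 0.18 -0.15 -7.42]
```

```bash
python3 -m inch '{"rows":[[[18,-35,1,0,0,-0.7,0],[36,-69,2,0,0,-1.4,0],[55,-104,3,0,0,-2.2,0],[73,-139,3,0,0,-3,0],[91,-174,4,0,0,-3.7,0],[110,-208,5,0,0,-4.4,0],[128,-243,6,0,0,-5.2,0],[146,-278,7,0,0,-5.9,0],[165,-313,8,0,0,-6.7,0],[182.8,-347.4,8.7,0.2,-0.2,-7.4,0],[182.8,-347.4,8.7,0.2,-0.2,-7.4,0],[182.8,-347.4,8.7,0.2,-0.2,-7.4,0]]]}' | tail -2; python3 g.py .5455 .0467 .15 .365
cat > look.py <<'E'
from fit import *
import sys
s=monitor.state();p=s["tcp_pos"];X=cv2.Rodrigues(s["eef_rot"])[0];yaw=np.arctan2(X[1,0],X[0,0])
zt=p[2]-X[2,2]*0+.0258 # bar top
t,sd=cam("top"),cam("side")
for n,c in(("top",t),("side",sd)):
    def sr(c):
        m=soft_red(c).copy();u,v=proj(c,p);U=np.indices(m.shape);m[np.hypot(U[1]-u,U[0]-v)>22]=0;return m
    a=fit([c],sr,lambda q:box(q[0],q[1],zt,yaw),[p[0],p[1]],[.004,.004]);print(n,a,"minus tcp",a[0][:2]-p[:2])
u,v=proj(t,p).astype(int);u2,v2=proj(sd,p-[0,0,.03]).astype(int)
f=lambda c,u,v:cv2.resize(c["pixels"][v-30:v+30,u-40:u+40],(400,300),interpolation=cv2.INTER_CUBIC)
cv2.imwrite(sys.argv[1],np.hstack([f(t,u,v),f(sd,u2,v2)]))
E
python3 look.py pics/hov.png
```

```text
finger_gap: 0.0231
finger_force: 59.7
t 3.52 p [0.5432 0.0512 0.1867] yaw 0.3726 tilt [-0.0083  0.0029] F [-0.9 -0.6 -2.8] M [-0.103  0.042 -0.073] gap 0.0231 ff 59.7 j1,6,7 [ 0.12  1.22 -1.42]
shift mm [ 0.8  5.2 36.6] turn deg [-0.32  0.38  0.43]
top (array([0.5398, 0.0481]), np.float64(102.42)) minus tcp [-0.00338689 -0.00305376]
side (array([0.5437, 0.0435]), np.float64(89.87)) minus tcp [ 0.00051311 -0.00765376]
```

View pics/hov.png

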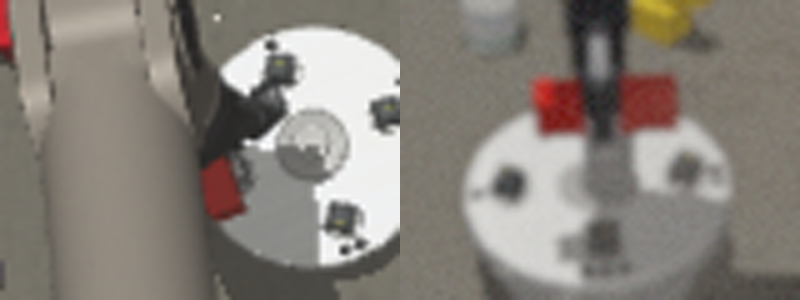

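The side view shows the wrench held upright over screw 3 (three dots at crop (603,270)), with its socket at about (605,175). In the top view the arm hides it. I'll descend by feel, since the tapered head tolerates 5 mm at entry.

```bash
python3 g.py .5455 .0467 .139 .365
```

```text
t 3.62 p [0.5436 0.0457 0.1872] yaw 0.3645 tilt [-0.0075 -0.0006] F [-0.5 -2.  -2.3] M [-0.108 -0.014 -0.05 ] gap 0.0231 ff 59.7 j1,6,7 [ 0.12  1.22 -1.42]
shift mm [ 2.5 -0.2 48.2] turn deg [-0.12  0.41 -0.03]
```

```bash
python3 -m inch '{"rows":[[[2.5,-0.2,10,0,0.4,0,0],[2.5,-0.2,22,0,0.4,0,0],[2.5,-0.2,34,0,0.4,0,0],[2.5,-0.2,41,0,0.4,0,0],[2.5,-0.2,45,0,0.4,0,0],[2.5,-0.2,48,0,0.4,0,0],[2.5,-0.2,48,0,0.4,0,0]]]}' | tail -1; python3 g.py .5455 .0467 .1265 .365
```

```text
finger_force: 59.9
t 4.2 p [0.547  0.0471 0.1412] yaw 0.3633 tilt [0.0032 0.0032] F [ 0.   0.3 -3.4] M [ 0.008  0.042 -0.034] gap 0.0232 ff 59.9 j1,6,7 [ 0.12  1.1  -1.44]
shift mm [-1.6 -0.2 14.7] turn deg [-0.1  -0.23 -0.1 ]
```

```bash
python3 -m inch '{"rows":[[[-1.2,0,3,0,-0.1,0,0],[-1.2,0,6,0,-0.2,0,0],[-1.2,0,9,0,-0.2,0,0],[-1.2,0,12,0,-0.2,0,0],[-1.2,0,12,0,-0.2,0,0],[-1.2,0,12,0,-0.2,0,0]]]}' | tail -1; python3 g.py .5455 .0467 .1265 .365
```

```text
finger_force: 59.8
t 4.7 p [0.5473 0.048  0.1298] yaw 0.3647 tilt [0.0032 0.003 ] F [ 3.2  1.4 -4.6] M [ 0.293 -0.82  -0.029] gap 0.0234 ff 59.8 j1,6,7 [ 0.12  1.08 -1.44]
shift mm [-2.2  0.5  3.3] turn deg [-0.09 -0.23 -0.02]
```

```bash
python3 -m inch '{"rows":[[[1,0.2,0,0,0,0,0],[1.5,0.2,1.5,0,0,0,0],[1.5,0.2,2.5,0,0,0,0],[1.5,0.2,2.5,0,0,0,0],[1.5,0.2,2.5,0,0,0,0]]]}' | tail -1; python3 g.py .5455 .0467 .1265 .365
```

```text
finger_force: 59.8
t 5.12 p [0.5477 0.0478 0.1271] yaw 0.3644 tilt [0.0008 0.0022] F [ 1.2  0.3 -4. ] M [ 0.11  -0.386 -0.028] gap 0.0233 ff 59.8 j1,6,7 [ 0.12  1.08 -1.44]
shift mm [-2.5  0.3  0.6] turn deg [-0.1  -0.09 -0.03]
```

```bash
python3 -m inch '{"rows":[[[0.5,0,0,0,0,5,0],[0.5,0,0,0,0,10,0],[0.5,0,0,0,0,15,0],[0.5,0,0,0,0,20,0],[0.5,0,0,0,0,25,0],[0.5,0,0,0,0,30,0],[0.5,0,0,0,0,34,0],[0.5,0,0,0,0,37,0],[0.5,0,0,0,0,37,0]]]}' | tail -1; python3 g.py .5455 .0467 .1265 -.275
```

```text
finger_force: 59.8
t 5.87 p [0.5482 0.0477 0.1273] yaw -0.2821 tilt [0.0009 0.0015] F [ 0.8 -0.6 -3.6] M [-0.046 -0.334 -0.036] gap 0.0232 ff 59.8 j1,6,7 [ 0.02  1.07 -2.04]
shift mm [-2.3  1.7  0.8] turn deg [-0.1  -0.03 -0.4 ]
```

```bash
python3 -m inch '{"rows":[[[0,0,0,0,0,-6,0],[0,0,0,0,0,-11.5,0],[0,0,-5,0,0,-11.5,0],[0,0,-20,0,0,-11.5,0],[0,0,-40,0,0,-11.5,0],[0,0,-40,0,0,-11.5,0]]]}' | tail -1; python3 g.py .597 -.062 .167 .365
```

```text
finger_force: 60.0
t 6.37 p [0.5506 0.0483 0.1713] yaw -0.0822 tilt [0.008  0.0029] F [ 0.9  0.5 -1.9] M [ 0.052 -0.109  0.021] gap 0.0233 ff 60.0 j1,6,7 [ 0.05  1.16 -1.84]
shift mm [ 55.3 106.1   4.3] turn deg [ -0.1   -0.48 -25.62]
```

```bash
python3 -m inch '{"rows":[[[18,35,1,0,0,-7,0],[37,70,2,0,0,-14,0],[55,106,4,0,-0.2,-20,0],[55,106,4,0,-0.2,-25.6,0],[55,106,4,0,-0.2,-25.6,0],[55,106,4,0,-0.2,-25.6,0]]]}' | tail -1; python3 g.py .597 -.062 .139 .365; python3 - <<'E'
from h import *
f=lambda c,u,v:cv2.resize(c["pixels"][v-24:v+24,u-32:u+32],(400,300),interpolation=cv2.INTER_CUBIC)
t,s=cam("top"),cam("side");P=(.57,-.008,.09)
a=f(t,*proj(t,P).astype(int));b=f(s,*proj(s,P).astype(int));cv2.imwrite("pics/s4.png",np.hstack([a,b]))
E
python3 g.py .597 -.062 .139 .365
```

```text
finger_force: 60.2
t 6.87 p [ 0.5938 -0.0622  0.1619] yaw 0.3629 tilt [-0.0046  0.0032] F [-0.2  0.9 -2.2] M [0.083 0.02  0.016] gap 0.0232 ff 60.2 j1,6,7 [ 0.26  1.21 -1.23]
shift mm [ 3.1  1.  22.9] turn deg [-0.27  0.18 -0.12]
t 6.97 p [ 0.594  -0.0601  0.1626] yaw 0.3671 tilt [-0.0035  0.0033] F [ 0.2 -0.1 -2.8] M [ 0.018 -0.045  0.016] gap 0.0231 ff 60.2 j1,6,7 [ 0.26  1.21 -1.23]
shift mm [ 2.2  3.  23.6] turn deg [-0.25  0.12  0.12]
```

View pics/s4.png

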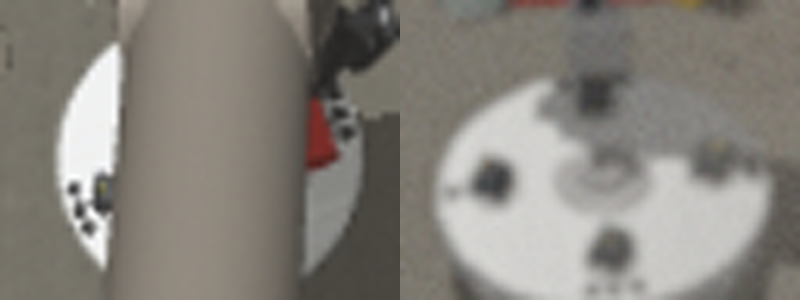

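The side view shows screw 3's head (612,245) now turned to a diamond, so its first pass took. The wrench hangs over screw 4 at about (595,95). Descending there.

```bash
python3 -m inch '{"rows":[[[2.5,1.5,8,0,0.1,0,0],[2.5,1.5,16,0,0.1,0,0],[2.5,1.5,23,0,0.1,0,0],[2.5,1.5,23,0,0.1,0,0],[2.5,1.5,27,0,0.1,0,0],[2.5,1.5,31,0,0.1,0,0],[2.5,1.5,34,0,0.1,0,0],[2.5,1.5,34,0,0.1,0,0]]]}' | tail -1; python3 g.py .5974 -.0617 .127 .365
```

```text
finger_force: 60.0
t 7.63 p [ 0.5968 -0.0623  0.1283] yaw 0.3664 tilt [-0.0021  0.0028] F [ 0.  -0.1 -4.1] M [ 0.198  0.017 -0.057] gap 0.0235 ff 60.0 j1,6,7 [ 0.26  1.13 -1.23]
shift mm [ 0.8 -0.3  1.3] turn deg [-0.19  0.05  0.08]
```

```bash
python3 -m inch '{"rows":[[[0,0,1,0,0,5,0],[0,0,1,0,0,10,0],[0,0,1,0,0,15,0],[0,0,1,0,0,20,0],[0,0,1,0,0,25,0]]]}' | tail -1; python3 g.py;  python3 -m inch '{"rows":[[[0,0,0,0,0,4,0],[0,0,0,0,0,8,0],[0,0,0,0,0,12,0],[0,0,0,0,0,12,0]]]}' | tail -1; python3 g.py
```

```text
finger_force: 59.9
t 8.05 p [ 0.5971 -0.0618  0.128 ] yaw -0.0734 tilt [-0.0013  0.0032] F [-0.9  1.1 -3.6] M [0.215 0.116 0.087] gap 0.0235 ff 59.9 j1,6,7 [ 0.19  1.13 -1.63]
finger_force: 60.0
t 8.38 p [ 0.5969 -0.0623  0.128 ] yaw -0.2803 tilt [-0.0017  0.0025] F [-1.4  1.3 -3.7] M [0.148 0.218 0.022] gap 0.0236 ff 60.0 j1,6,7 [ 0.16  1.13 -1.82]
```

```bash
python3 -m inch '{"rows":[[[0,0,0,0,0,-6,0],[0,0,0,0,0,-11.5,0],[0,0,-5,0,0,-11.5,0],[0,0,-20,0,0,-11.5,0],[0,0,-40,0,0,-11.5,0],[0,0,-40,0,0,-11.5,0]]]}' | tail -1; python3 g.py .6272 .0176 .165 -.075
```

```text
finger_force: 60.2
t 8.88 p [ 0.6006 -0.0631  0.1729] yaw -0.0804 tilt [0.0089 0.0015] F [ 1.2  0.3 -1.3] M [-0.054 -0.083  0.045] gap 0.0232 ff 60.2 j1,6,7 [ 0.19  1.21 -1.63]
shift mm [ 19.9 -82.5   8.3] turn deg [-0.13 -0.5  -0.31]
```

```bash
python3 -m inch '{"rows":[[[8,-28,2,0,0,0,0],[16,-55,4,0,0,0,0],[23.5,-82,6,0,-0.2,0,0],[23.5,-82,6,0,-0.2,0,0],[23.5,-82,6,0,-0.2,0,0],[23.5,-82,6,0,-0.2,0,0]]]}' | tail -1; python3 g.py .6272 .0176 .139 -.075
```

```text
finger_force: 60.1
t 9.38 p [0.6271 0.0167 0.1616] yaw -0.079 tilt [-0.0048  0.0014] F [ 0.1 -1.  -3.5] M [-0.034  0.007 -0.004] gap 0.0231 ff 60.1 j1,6,7 [ 0.06  1.24 -1.77]
shift mm [ 0.2 -0.8 22.6] turn deg [-0.06  0.28 -0.23]
```

```bash
python3 -m inch '{"rows":[[[0.2,-0.5,8,0,0.2,0,0],[0.2,-0.5,16,0,0.2,0,0],[0.2,-0.5,22,0,0.2,0,0],[0.2,-0.5,22,0,0.2,0,0],[0.2,-0.5,26,0,0.2,0,0],[0.2,-0.5,30,0,0.2,0,0],[0.2,-0.5,33.5,0,0.2,0,0],[0.2,-0.5,33.5,0,0.2,0,0]]]}' | tail -1; python3 g.py .6272 .0176 .127 -.075
```

```text
finger_force: 60.2
t 10.05 p [0.6267 0.0178 0.1278] yaw -0.0788 tilt [-0.0025  0.0023] F [ 0.2 -0.4 -2.8] M [ 0.008  0.032 -0.044] gap 0.0231 ff 60.2 j1,6,7 [ 0.06  1.16 -1.78]
shift mm [0.5 0.1 0.8] turn deg [-0.12  0.15 -0.22]
```

```bash
python3 -m inch '{"rows":[[[0,0,0.5,0,0,6,0],[0,0,0.5,0,0,12,0],[0,0,0.5,0,0,18,0],[0,0,0.5,0,0,24,0],[0,0,0.5,0,0,30,0]]]}' | tail -1; python3 g.py;  python3 -m inch '{"rows":[[[0,0,0,0,0,5,0],[0,0,0,0,0,8,0],[0,0,0,0,0,10,0],[0,0,0,0,0,10,0]]]}' | tail -1; python3 g.py
```

```text
finger_force: 60.1
t 10.47 p [0.627  0.0164 0.1281] yaw -0.6078 tilt [-0.0016  0.0002] F [-0.8 -2.3 -2.4] M [-0.478  0.129  0.079] gap 0.0233 ff 60.1 j1,6,7 [-0.01  1.16 -2.26]
finger_force: 60.2
t 10.8 p [0.6267 0.0161 0.1281] yaw -0.7782 tilt [-0.0022 -0.0004] F [-0.9 -2.5 -2.8] M [-0.665  0.341  0.065] gap 0.0232 ff 60.2 j1,6,7 [-0.04  1.16 -2.41]
```

```bash
python3 -m inch '{"rows":[[[0,0,0,0,0,1.5,0],[0,0,0,0,0,3,0],[0,0,0,0,0,3,0]]]}' | tail -1; python3 g.py;  python3 -m inch '{"rows":[[[0,0,0,0,0,1,0],[0,0,0,0,0,1,0]]]}' | tail -1; python3 g.py
```

```text
finger_force: 60.3
t 11.05 p [0.6267 0.0161 0.1281] yaw -0.8314 tilt [-0.0024  0.0001] F [-2.6 -5.  -1.4] M [-1.136  0.582  0.052] gap 0.0235 ff 60.3 j1,6,7 [-0.04  1.16 -2.46]
finger_force: 60.3
t 11.22 p [0.6266 0.0161 0.1281] yaw -0.8485 tilt [-0.0024  0.0001] F [-3.2 -5.6 -2.2] M [-1.234  0.749  0.109] gap 0.0232 ff 60.3 j1,6,7 [-0.05  1.16 -2.48]
```

```bash
python3 -m inch '{"rows":[[[0,0,0,0,0,1,0],[0,0,0,0,0,1,0]]]}' | tail -1; python3 g.py
```

```text
finger_force: 60.3
t 11.38 p [0.6266 0.016  0.1281] yaw -0.866 tilt [-0.0025  0.0001] F [-3.  -4.5 -2.4] M [-1.316  0.734  0.097] gap 0.0233 ff 60.3 j1,6,7 [-0.05  1.16 -2.49]
```

```bash
python3 -m inch '{"rows":[[[0.2,0.6,0,0,0,0.5,0],[0.4,1.2,0,0,0,1,0],[0.4,1.2,0,0,0,1,0]]]}' | tail -1; python3 g.py
```

```text
finger_force: 60.1
t 11.63 p [0.6265 0.016  0.1281] yaw -0.8826 tilt [-0.0012  0.0015] F [-1.6 -3.4 -2.5] M [-1.215  0.642  0.111] gap 0.023 ff 60.1 j1,6,7 [-0.05  1.15 -2.51]
```

```bash
python3 -m inch '{"rows":[[[0,0,0,0,0,1,0],[0,0,0,0,0,1,0]]]}' | tail -1; python3 g.py
```

```text
finger_force: 60.2
t 11.8 p [0.6264 0.016  0.1281] yaw -0.9003 tilt [-0.0014  0.0012] F [-2.1 -4.7 -3.5] M [-1.271  0.599  0.138] gap 0.0234 ff 60.2 j1,6,7 [-0.05  1.15 -2.52]
```

```bash
python3 -m inch '{"rows":[[[0,0,0,0,0,1,0],[0,0,0,0,0,1,0]]]}' | tail -1; python3 g.py
```

```text
finger_force: 60.2
t 11.97 p [0.6264 0.0159 0.1281] yaw -0.9174 tilt [-0.0015  0.001 ] F [-1.4 -4.7 -2.3] M [-1.27   0.606  0.269] gap 0.0233 ff 60.2 j1,6,7 [-0.06  1.15 -2.54]
```

```bash
for i in 1 2; do python3 -m inch '{"rows":[[[0,0,0,0,0,0,0],[0,0,0,0,0,0,0]]]}' | tail -1; python3 g.py; done
```

```text
finger_force: 60.2
t 12.13 p [0.6264 0.016  0.1281] yaw -0.9168 tilt [-0.0014  0.0011] F [-3.  -4.9 -2.6] M [-1.267  0.64   0.296] gap 0.0231 ff 60.2 j1,6,7 [-0.06  1.15 -2.54]
finger_force: 60.2
t 12.3 p [0.6264 0.0159 0.1281] yaw -0.9168 tilt [-0.0014  0.001 ] F [-1.6 -4.6 -3. ] M [-1.231  0.589  0.295] gap 0.0233 ff 60.2 j1,6,7 [-0.06  1.15 -2.54]
```

```bash
python3 -m inch '{"rows":[[[0,0,0,0,0,-7,0],[0,0,0,0,0,-13,0],[0,0,-5,0,0,-13,0],[0,0,-20,0,0,-13,0],[0,0,-40,0,0,-13,0],[0,0,-40,0,0,-13,0],[0,0,-40,0,0,-13,0]]]}' | tail -1; python3 g.py .5178 -.0318 .164 -.075
```

```text
finger_force: 60.4
t 12.88 p [0.6289 0.0191 0.1704] yaw -0.6899 tilt [0.0056 0.0055] F [ 0.  -0.2 -4. ] M [ 0.034  0.036 -0.013] gap 0.0234 ff 60.4 j1,6,7 [-0.02  1.24 -2.33]
shift mm [-53.3 110.    5.5] turn deg [ -0.42  -0.19 -35.23]
```

```bash
python3 -m inch '{"rows":[[[-18,37,2,0,0,-7,0],[-36,74,4,0,0,-14,0],[-53.3,110,6,-0.2,0,-21,0],[-53.3,110,6,-0.2,0,-28,0],[-53.3,110,6,-0.3,-0.1,-35,0],[-53.3,110,6,-0.3,-0.1,-35,0],[-53.3,110,6,-0.3,-0.1,-35,0]]]}' | tail -1; python3 g.py .5178 -.0318 .139 -.075
```

```text
finger_force: 60.5
t 13.47 p [ 0.5157 -0.0334  0.1618] yaw -0.0821 tilt [-0.0041 -0.0004] F [ 0.1 -0.  -2.7] M [ 0.015 -0.066 -0.029] gap 0.023 ff 60.5 j1,6,7 [ 0.15  1.13 -1.67]
shift mm [ 2.1 -1.7 22.8] turn deg [ 0.04  0.24 -0.4 ]
```

```bash
python3 -m inch '{"rows":[[[1.7,-1.4,8,0,0.2,0,0],[1.7,-1.4,16,0,0.2,0,0],[1.7,-1.4,22,0,0.2,0,0],[1.7,-1.4,22,0,0.2,0,0],[1.7,-1.4,26,0,0.2,0,0],[1.7,-1.4,30,0,0.2,0,0],[1.7,-1.4,33.5,0,0.2,0,0],[1.7,-1.4,33.5,0,0.2,0,0]]]}' | tail -1; python3 g.py .5178 -.0318 .1275 -.075
```

```text
finger_force: 60.4
t 14.13 p [ 0.5171 -0.0324  0.128 ] yaw -0.0786 tilt [-0.0013 -0.001 ] F [-0.3  2.1 -3.3] M [ 0.427 -0.206 -0.032] gap 0.0231 ff 60.4 j1,6,7 [ 0.15  1.05 -1.67]
shift mm [ 0.6 -0.6  0.5] turn deg [ 0.06  0.07 -0.21]
```

```bash
python3 -m inch '{"rows":[[[0.3,-0.6,0,0,0,6,0],[0.3,-0.6,0,0,0,12,0],[0.3,-0.6,0,0,0,18,0],[0.3,-0.6,0,0,0,24,0],[0.3,-0.6,0,0,0,30,0],[0.3,-0.6,0,0,0,35,0],[0.3,-0.6,0,0,0,39,0],[0.3,-0.6,0,0,0,41,0],[0.3,-0.6,0,0,0,42,0],[0.3,-0.6,0,0,0,42,0]]]}' | tail -1; python3 g.py
```

```text
finger_force: 60.6
t 14.97 p [ 0.5169 -0.0325  0.1286] yaw -0.8116 tilt [-0.0024 -0.0022] F [-1.4  1.1 -2.7] M [0.154 0.357 0.07 ] gap 0.023 ff 60.6 j1,6,7 [ 0.04  1.05 -2.36]
```

```bash
python3 -m inch '{"rows":[[[0,0,0,0,0,1,0],[0,0,0,0,0,1.5,0],[0,0,0,0,0,1.5,0]]]}' | tail -1; python3 g.py
```

```text
finger_force: 60.7
t 15.22 p [ 0.5169 -0.0326  0.1286] yaw -0.8382 tilt [-0.0024 -0.0021] F [-2.7  0.3 -0.1] M [0.098 0.739 0.059] gap 0.0233 ff 60.7 j1,6,7 [ 0.04  1.05 -2.39]
```

```bash
python3 -m inch '{"rows":[[[0,0,0,0,0,1,0],[0,0,0,0,0,1.5,0],[0,0,0,0,0,1.5,0]]]}' | tail -1; python3 g.py; python3 -m inch '{"rows":[[[0,0,0,0,0,1,0],[0,0,0,0,0,1,0]]]}' | tail -1; python3 g.py
```

```text
finger_force: 60.8
t 15.47 p [ 0.5169 -0.0326  0.1285] yaw -0.8648 tilt [-0.0024 -0.0021] F [-3.6  0.5 -1.4] M [0.159 0.95  0.054] gap 0.0231 ff 60.8 j1,6,7 [ 0.03  1.05 -2.41]
finger_force: 60.8
t 15.63 p [ 0.5169 -0.0326  0.1285] yaw -0.8826 tilt [-0.0024 -0.0022] F [-4.7  1.2 -1.4] M [0.074 1.18  0.092] gap 0.0234 ff 60.8 j1,6,7 [ 0.03  1.05 -2.43]
```

```bash
python3 -m inch '{"rows":[[[0,0,0,0,0,1,0],[0,0,0,0,0,1,0]]]}' | tail -1; python3 g.py
```

```text
finger_force: 60.8
t 15.8 p [ 0.5169 -0.0327  0.1285] yaw -0.9002 tilt [-0.0024 -0.0022] F [-5.2 -0.4 -0.7] M [0.025 1.356 0.065] gap 0.0228 ff 60.8 j1,6,7 [ 0.03  1.05 -2.44]
```

```bash
python3 -m inch '{"rows":[[[0,0,0,0,0,1,0],[0,0,0,0,0,1,0]]]}' | tail -1; python3 g.py
```

```text
finger_force: 60.9
t 15.97 p [ 0.5169 -0.0327  0.1285] yaw -0.9174 tilt [-0.0025 -0.0022] F [-6.   0.6 -0.8] M [0.023 1.393 0.089] gap 0.0233 ff 60.9 j1,6,7 [ 0.03  1.05 -2.46]
```

```bash
python3 -m inch '{"rows":[[[-0.4,0.5,0,0,0,0.5,0],[-0.8,1,0,0,0,1,0],[-0.8,1,0,0,0,1,0]]]}' | tail -1; python3 g.py
```

```text
finger_force: 60.4
t 16.22 p [ 0.5166 -0.0326  0.1286] yaw -0.9346 tilt [-0.     -0.0023] F [-3.4 -1.  -3.5] M [-0.084  0.84   0.08 ] gap 0.0232 ff 60.4 j1,6,7 [ 0.02  1.04 -2.48]
```

```bash
python3 -m inch '{"rows":[[[0,0,0,0,0,0.7,0],[0,0,0,0,0,0.7,0]]]}' | tail -1; python3 g.py
```

```text
finger_force: 60.5
t 16.38 p [ 0.5165 -0.0326  0.1286] yaw -0.9468 tilt [-0.0004 -0.0023] F [-2.3  0.3 -3.8] M [-0.111  0.762  0.163] gap 0.0231 ff 60.5 j1,6,7 [ 0.02  1.04 -2.49]
```

Contact with the stop is starting. One more degree should do it.

```bash
python3 -m inch '{"rows":[[[0,0,0,0,0,0.8,0],[0,0,0,0,0,0.8,0]]]}' | tail -1; python3 g.py;  python3 -m inch '{"rows":[[[0,0,0,0,0,0,0],[0,0,0,0,0,0,0]]]}' | tail -1; python3 g.py
```

```text
finger_force: 60.4
t 16.55 p [ 0.5165 -0.0326  0.1286] yaw -0.9606 tilt [-0.0005 -0.0024] F [-1.2 -1.3 -3.9] M [-0.161  0.738  0.171] gap 0.0234 ff 60.4 j1,6,7 [ 0.02  1.04 -2.5 ]
finger_force: 60.4
t 16.72 p [ 0.5164 -0.0326  0.1286] yaw -0.9601 tilt [-0.0005 -0.0023] F [-2.3 -0.3 -4.6] M [-0.189  0.703  0.175] gap 0.0231 ff 60.4 j1,6,7 [ 0.02  1.04 -2.5 ]
```

```bash
python3 -m inch '{"rows":[[[0,0,0,0,0,0.7,0],[0,0,0,0,0,0.7,0],[0,0,0,0,0,0.7,0]]]}' | tail -1; python3 g.py;  python3 -m inch '{"rows":[[[0,0,0,0,0,0,0]]]}' | tail -1; python3 g.py
```

```text
finger_force: 60.3
t 16.97 p [ 0.5164 -0.0326  0.1286] yaw -0.9723 tilt [-0.0006 -0.0023] F [-2.1 -0.4 -5.9] M [-0.239  0.639  0.295] gap 0.0232 ff 60.3 j1,6,7 [ 0.02  1.04 -2.51]
finger_force: 60.3
t 17.05 p [ 0.5164 -0.0326  0.1286] yaw -0.9723 tilt [-0.0006 -0.0022] F [-2.6 -1.1 -4.9] M [-0.25   0.557  0.259] gap 0.0228 ff 60.3 j1,6,7 [ 0.02  1.04 -2.51]
```

```bash
python3 -m inch '{"rows":[[[0,0,0,0,0,0.3,0],[0,0,0,0,0,0.3,0],[0,0,0,0,0,-6,0],[0,0,0,0,0,-12.5,0],[0,0,-5,0,0,-12.5,0],[0,0,-20,0,0,-12.5,0],[0,0,-40,0,0,-12.5,0],[0,0,-40,0,0,-12.5,0],[0,0,-40,0,0,-12.5,0]]]}' | tail -1; python3 g.py .548 .0478 .164 -.097
```

```text
finger_force: 60.7
t 17.8 p [ 0.5188 -0.0322  0.1707] yaw -0.7564 tilt [ 0.0059 -0.0017] F [-0.3 -0.1 -3.2] M [ 0.038  0.008 -0.018] gap 0.0232 ff 60.7 j1,6,7 [ 0.05  1.13 -2.31]
shift mm [-33.7 -78.2   6.8] turn deg [ -0.05  -0.35 -37.78]
```

```bash
python3 -m inch '{"rows":[[[-16,-39,3,0,0,-7,0],[-33,-78,6,0,-0.2,-14,0],[-33,-78,6,0,-0.2,-21,0],[-33,-78,6,0,-0.2,-28,0],[-33,-78,6,0,-0.2,-35,0],[-33,-78,6,0,-0.2,-37.8,0],[-33,-78,6,0,-0.2,-37.8,0],[-33,-78,6,0,-0.2,-37.8,0]]]}' | tail -1; python3 g.py .548 .0478 .139 -.097
```

```text
finger_force: 60.8
t 18.47 p [0.5454 0.047  0.1616] yaw -0.0972 tilt [-0.005  -0.0003] F [-0.3  0.3 -2.1] M [-0.015  0.017 -0.016] gap 0.0236 ff 60.8 j1,6,7 [ 0.02  1.15 -1.85]
shift mm [ 2.6 -1.  22.6] turn deg [ 0.05  0.28 -0.01]
```

```bash
python3 -m inch '{"rows":[[[2.2,-0.8,8,0,0.2,0,0],[2.2,-0.8,16,0,0.2,0,0],[2.2,-0.8,22,0,0.2,0,0],[2.2,-0.8,22,0,0.2,0,0],[2.2,-0.8,26,0,0.2,0,0],[2.2,-0.8,30,0,0.2,0,0],[2.2,-0.8,33.5,0,0.2,0,0],[2.2,-0.8,33.5,0,0.2,0,0]]]}' | tail -1; python3 g.py .548 .0478 .1275 -.097
```

```text
finger_force: 60.8
t 19.13 p [0.5472 0.0475 0.1282] yaw -0.0946 tilt [-0.002  -0.0011] F [-0.6 -0.2 -2.8] M [-0.045  0.05  -0.037] gap 0.0234 ff 60.8 j1,6,7 [ 0.01  1.08 -1.85]
shift mm [ 0.7 -0.4  0.7] turn deg [0.07 0.11 0.14]
```

```bash
python3 -m inch '{"rows":[[[0,0,0,0,0,6,0],[0,0,0,0,0,12,0],[0,0,0,0,0,18,0],[0,0,0,0,0,24,0],[0,0,0,0,0,30,0],[0,0,0,0,0,35,0],[0,0,0,0,0,39,0],[0,0,0,0,0,41,0],[0,0,0,0,0,42,0],[0,0,0,0,0,42,0]]]}' | tail -1; python3 g.py; python3 -m inch '{"rows":[[[0,0,0,0,0,1.5,0],[0,0,0,0,0,1.5,0]]]}' | tail -1; python3 g.py
```

```text
finger_force: 60.9
t 19.97 p [0.5475 0.0468 0.1291] yaw -0.8277 tilt [-0.0013 -0.0023] F [-1.  -1.9 -2.2] M [-0.502  0.359  0.07 ] gap 0.0231 ff 60.9 j1,6,7 [-0.09  1.07 -2.53]
finger_force: 61.0
t 20.13 p [0.5474 0.0468 0.129 ] yaw -0.8551 tilt [-0.0014 -0.002 ] F [-1.4 -2.8 -1.8] M [-0.67   0.526  0.09 ] gap 0.0231 ff 61.0 j1,6,7 [-0.1   1.07 -2.55]
```

```bash
python3 -m inch '{"rows":[[[0,0,0,0,0,1,0],[0,0,0,0,0,1.5,0],[0,0,0,0,0,1.5,0]]]}' | tail -1; python3 g.py
```

```text
finger_force: 61.1
t 20.38 p [0.5474 0.0467 0.129 ] yaw -0.8808 tilt [-0.0014 -0.002 ] F [-3.  -3.5 -0.5] M [-0.958  0.71   0.063] gap 0.0234 ff 61.1 j1,6,7 [-0.1   1.07 -2.58]
```

```bash
python3 -m inch '{"rows":[[[0.2,0.6,0,0,0,0.7,0],[0.4,1.1,0,0,0,1.5,0],[0.4,1.1,0,0,0,1.5,0]]]}' | tail -1; python3 g.py
```

```text
finger_force: 60.9
t 20.63 p [0.5473 0.0466 0.129 ] yaw -0.9069 tilt [-0.0003 -0.0008] F [-1.5 -3.2 -1.2] M [-0.704  0.525  0.069] gap 0.0231 ff 60.9 j1,6,7 [-0.11  1.07 -2.6 ]
```

```bash
python3 -m inch '{"rows":[[[0,0,0,0,0,1,0],[0,0,0,0,0,1,0]]]}' | tail -1; python3 g.py
```

```text
finger_force: 60.9
t 20.8 p [0.5472 0.0466 0.129 ] yaw -0.9244 tilt [-0.0004 -0.0009] F [-2.1 -2.8 -1.6] M [-0.727  0.612  0.105] gap 0.0232 ff 60.9 j1,6,7 [-0.11  1.07 -2.62]
```

```bash
python3 -m inch '{"rows":[[[0,0,0,0,0,1,0],[0,0,0,0,0,1,0]]]}' | tail -1; python3 g.py
```

```text
finger_force: 60.9
t 20.97 p [0.5472 0.0466 0.129 ] yaw -0.9419 tilt [-0.0005 -0.001 ] F [-1.9 -3.3 -0.2] M [-0.727  0.623  0.047] gap 0.0235 ff 60.9 j1,6,7 [-0.11  1.07 -2.63]
```

```bash
python3 -m inch '{"rows":[[[0,0,0,0,0,1,0],[0,0,0,0,0,1,0]]]}' | tail -1; python3 g.py
```

```text
finger_force: 60.9
t 21.13 p [0.5472 0.0466 0.129 ] yaw -0.9593 tilt [-0.0006 -0.001 ] F [-2.8 -2.4 -0.3] M [-0.721  0.66   0.097] gap 0.0232 ff 60.9 j1,6,7 [-0.11  1.07 -2.65]
```

```bash
python3 -m inch '{"rows":[[[0,0,0,0,0,0.7,0],[0,0,0,0,0,0.7,0]]]}' | tail -1; python3 g.py
```

```text
finger_force: 61.1
t 21.3 p [0.5472 0.0465 0.129 ] yaw -0.9711 tilt [-0.0005 -0.0011] F [-2.7 -3.  -1.2] M [-0.738  0.711  0.131] gap 0.0234 ff 61.1 j1,6,7 [-0.11  1.07 -2.66]
```

```bash
python3 -m inch '{"rows":[[[0,0,0,0,0,0.7,0],[0,0,0,0,0,0.7,0]]]}' | tail -1; python3 g.py
```

```text
finger_force: 61.1
t 21.47 p [0.5471 0.0465 0.129 ] yaw -0.9832 tilt [-0.0006 -0.0011] F [-2.6 -2.9 -0.2] M [-0.826  0.723  0.201] gap 0.023 ff 61.1 j1,6,7 [-0.12  1.07 -2.67]
```

```bash
python3 -m inch '{"rows":[[[0,0,0,0,0,0.4,0],[0,0,0,0,0,0.4,0]]]}' | tail -1; python3 g.py
```

```text
finger_force: 61.1
t 21.63 p [0.5471 0.0465 0.129 ] yaw -0.99 tilt [-0.0008 -0.0011] F [-2.9 -3.  -0.7] M [-0.871  0.746  0.282] gap 0.0232 ff 61.1 j1,6,7 [-0.12  1.07 -2.68]
```

```bash
python3 -m inch '{"rows":[[[0,0,0,0,0,0.2,0],[0,0,0,0,0,0.2,0]]]}' | tail -1; python3 g.py; python3 -m inch '{"rows":[[[0,0,0,0,0,0,0],[0,0,0,0,0,-6,0],[0,0,0,0,0,-12.5,0],[0,0,-5,0,0,-12.5,0],[0,0,-20,0,0,-12.5,0],[0,0,-40,0,0,-12.5,0],[0,0,-40,0,0,-12.5,0],[0,0,-40,0,0,-12.5,0]]]}' | tail -1; python3 g.py .597 -.0622 .164 -.097
```

```text
finger_force: 61.1
t 21.8 p [0.5471 0.0465 0.129 ] yaw -0.9933 tilt [-0.0008 -0.0011] F [-3.8 -3.5 -0.5] M [-0.88   0.793  0.283] gap 0.0229 ff 61.1 j1,6,7 [-0.12  1.07 -2.68]
finger_force: 60.9
t 22.47 p [0.5495 0.048  0.1707] yaw -0.7766 tilt [0.0057 0.0013] F [-0.2 -0.1 -3.4] M [ 0.021  0.01  -0.048] gap 0.0231 ff 60.9 j1,6,7 [-0.09  1.16 -2.48]
shift mm [111.1  45.4   6.8] turn deg [ -0.21  -0.27 -38.94]
```

```bash
python3 -m inch '{"rows":[[[37,15,2,0,0,-7,0],[74,30,4,0,0,-14,0],[111,45.4,6,-0.1,-0.2,-21,0],[111,45.4,6,-0.1,-0.2,-28,0],[111,45.4,6,-0.1,-0.2,-35,0],[111,45.4,6,-0.1,-0.2,-39,0],[111,45.4,6,-0.1,-0.2,-39,0],[111,45.4,6,-0.1,-0.2,-39,0]]]}' | tail -1; python3 g.py .597 -.0622 .139 -.097
```

```text
finger_force: 60.7
t 23.13 p [ 0.5945 -0.0629  0.1619] yaw -0.097 tilt [-0.0055 -0.    ] F [-0.3 -0.3 -2.4] M [0.055 0.088 0.053] gap 0.0231 ff 60.7 j1,6,7 [ 0.16  1.2  -1.64]
shift mm [ 2.6 -1.  22.8] turn deg [ 0.03  0.31 -0.  ]
```

```bash
python3 -m inch '{"rows":[[[2.2,-0.8,8,0,0.2,0,0],[2.2,-0.8,16,0,0.2,0,0],[2.2,-0.8,22,0,0.2,0,0],[2.2,-0.8,22,0,0.2,0,0],[2.2,-0.8,26,0,0.2,0,0],[2.2,-0.8,30,0,0.2,0,0],[2.2,-0.8,33.5,0,0.2,0,0],[2.2,-0.8,33.5,0,0.2,0,0]]]}' | tail -1; python3 g.py .597 -.0622 .1275 -.097
```

```text
finger_force: 60.8
t 23.8 p [ 0.5963 -0.0629  0.1287] yaw -0.0946 tilt [-0.0023 -0.0013] F [-0.7 -0.2 -2.4] M [0.006 0.041 0.03 ] gap 0.023 ff 60.8 j1,6,7 [ 0.16  1.13 -1.64]
shift mm [ 0.6 -0.8  1.2] turn deg [0.09 0.12 0.14]
```

```bash
python3 -m inch '{"rows":[[[0,0,0,0,0,6,0],[0,0,0,0,0,12,0],[0,0,0,0,0,18,0],[0,0,0,0,0,24,0],[0,0,0,0,0,30,0],[0,0,0,0,0,35,0],[0,0,0,0,0,39,0],[0,0,0,0,0,41,0],[0,0,0,0,0,42,0],[0,0,0,0,0,42,0]]]}' | tail -1; python3 g.py; python3 -m inch '{"rows":[[[0,0,0,0,0,1,0],[0,0,0,0,0,1,0]]]}' | tail -1; python3 g.py
```

```text
finger_force: 60.9
t 24.63 p [ 0.596  -0.0632  0.1295] yaw -0.8276 tilt [-0.0027 -0.0018] F [-1.8  0.  -2.1] M [-0.204  0.625  0.054] gap 0.0232 ff 60.9 j1,6,7 [ 0.05  1.13 -2.31]
finger_force: 61.0
t 24.8 p [ 0.596  -0.0632  0.1294] yaw -0.8456 tilt [-0.0028 -0.0016] F [-3.6 -0.9 -1.4] M [-0.221  0.876  0.114] gap 0.0229 ff 61.0 j1,6,7 [ 0.05  1.13 -2.33]
```

```bash
python3 -m inch '{"rows":[[[0,0,0,0,0,1,0],[0,0,0,0,0,1,0]]]}' | tail -1; python3 g.py
```

```text
finger_force: 61.0
t 24.97 p [ 0.596  -0.0633  0.1295] yaw -0.8635 tilt [-0.0027 -0.0016] F [-4.7 -1.6 -1.3] M [-0.291  1.041  0.06 ] gap 0.0236 ff 61.0 j1,6,7 [ 0.05  1.13 -2.34]
```

```bash
python3 -m inch '{"rows":[[[0,0,0,0,0,1,0],[0,0,0,0,0,1,0]]]}' | tail -1; python3 g.py
```

```text
finger_force: 61.1
t 25.13 p [ 0.5961 -0.0633  0.1294] yaw -0.8811 tilt [-0.0026 -0.0017] F [-4.6 -1.  -0.5] M [-0.294  1.363  0.109] gap 0.0232 ff 61.1 j1,6,7 [ 0.05  1.13 -2.36]
```

Easing the side force (world −x by about 1 mm) with the next steps.

```bash
python3 -m inch '{"rows":[[[-0.3,0.5,0,0,0,0.4,0],[-0.5,1,0,0,0,0.8,0],[-0.5,1,0,0,0,0.8,0]]]}' | tail -1; python3 g.py
```

```text
finger_force: 60.7
t 25.38 p [ 0.5958 -0.0633  0.1295] yaw -0.8943 tilt [-0.0006 -0.0015] F [-3.9 -0.6 -1.8] M [-0.349  0.979  0.12 ] gap 0.0231 ff 60.7 j1,6,7 [ 0.04  1.12 -2.37]
```

```bash
python3 -m inch '{"rows":[[[0,0,0,0,0,0.7,0],[0,0,0,0,0,0.7,0]]]}' | tail -1; python3 g.py
```

```text
finger_force: 60.7
t 25.55 p [ 0.5958 -0.0633  0.1295] yaw -0.9068 tilt [-0.0008 -0.0015] F [-2.9 -1.  -2.7] M [-0.366  0.947  0.118] gap 0.0233 ff 60.7 j1,6,7 [ 0.04  1.12 -2.38]
```

```bash
python3 -m inch '{"rows":[[[0,0,0,0,0,0.7,0],[0,0,0,0,0,0.7,0]]]}' | tail -1; python3 g.py
```

```text
finger_force: 60.8
t 25.72 p [ 0.5958 -0.0633  0.1295] yaw -0.9188 tilt [-0.0009 -0.0016] F [-2.9 -1.1 -3.8] M [-0.354  0.966  0.118] gap 0.023 ff 60.8 j1,6,7 [ 0.04  1.12 -2.39]
```

```bash
python3 -m inch '{"rows":[[[0,0,0,0,0,0.7,0],[0,0,0,0,0,0.7,0]]]}' | tail -1; python3 g.py
```

```text
finger_force: 60.8
t 25.88 p [ 0.5957 -0.0633  0.1295] yaw -0.9309 tilt [-0.0011 -0.0017] F [-4.  -2.2 -3.3] M [-0.417  1.036  0.176] gap 0.023 ff 60.8 j1,6,7 [ 0.04  1.12 -2.4 ]
```

```bash
python3 -m inch '{"rows":[[[0,0,0,0,0,0.5,0],[0,0,0,0,0,0.5,0]]]}' | tail -1; python3 g.py
```

```text
finger_force: 60.7
t 26.05 p [ 0.5957 -0.0633  0.1295] yaw -0.9395 tilt [-0.001  -0.0016] F [-3.4 -0.9 -3.1] M [-0.464  0.978  0.203] gap 0.0234 ff 60.7 j1,6,7 [ 0.04  1.12 -2.41]
```

```bash
python3 -m inch '{"rows":[[[0,0,0,0,0,0.5,0],[0,0,0,0,0,0.5,0]]]}' | tail -1; python3 g.py;python3 -m inch '{"rows":[[[0,0,0,0,0,0.2,0],[0,0,0,0,0,0.2,0]]]}' | tail -1; python3 g.py
```

```text
finger_force: 60.7
t 26.22 p [ 0.5957 -0.0633  0.1295] yaw -0.9483 tilt [-0.001  -0.0016] F [-3.2 -1.9 -2.8] M [-0.487  1.079  0.261] gap 0.0231 ff 60.7 j1,6,7 [ 0.04  1.12 -2.42]
finger_force: 60.7
t 26.38 p [ 0.5957 -0.0633  0.1295] yaw -0.9515 tilt [-0.0011 -0.0016] F [-4.2 -1.5 -3. ] M [-0.475  1.038  0.329] gap 0.0235 ff 60.7 j1,6,7 [ 0.04  1.12 -2.42]
```

```bash
python3 -m inch '{"rows":[[[0,0,0,0,0,0,0],[0,0,0,0,0,-6,0],[0,0,0,0,0,-12.5,0],[0,0,-5,0,0,-12.5,0],[0,0,-20,0,0,-12.5,0],[0,0,-50,0,0,-12.5,0],[0,0,-70,0,0,-12.5,0],[0,0,-70,0,0,-12.5,0],[0,0,-70,0,0,-12.5,0]]]}' | tail -1; python3 g.py .4487 -.3342 .18 .235
```

```text
finger_force: 60.9
t 27.13 p [ 0.5987 -0.0622  0.2023] yaw -0.7349 tilt [ 0.0076 -0.0005] F [-0.3  0.4 -3.4] M [ 0.023  0.036 -0.045] gap 0.0233 ff 60.9 j1,6,7 [ 0.07  1.27 -2.23]
shift mm [ 70.9 302.5  21.3] turn deg [ -0.08  -0.45 -55.57]
```

```bash
python3 -m inch '{"rows":[[[8,34,2,0,0,-6,0],[16,68,4,0,0,-12,0],[24,102,6,0,0,-18,0],[32,136,8,0,0,-24,0],[40,170,10,0,0,-30,0],[48,204,13,0,0,-36,0],[56,238,16,0,0,-42,0],[64,272,19,0,0,-49,0],[71,302.5,21,0,-0.3,-55.6,0],[71,302.5,21,0,-0.3,-55.6,0],[71,302.5,21,0,-0.3,-55.6,0],[71,302.5,21,0,-0.3,-55.6,0]]]}' | tail -1; python3 g.py .4487 -.3342 .095 .235
python3 - <<'E'
from h import *
f=lambda c,u,v:cv2.resize(c["pixels"][v-24:v+24,u-32:u+32],(400,300),interpolation=cv2.INTER_CUBIC)
t,s=cam("top"),cam("side");P=(.57,-.008,.09);Q=(.4487,-.3342,.08)
cv2.imwrite("pics/st.png",np.vstack([np.hstack([f(t,*proj(t,P).astype(int)),f(s,*proj(s,P).astype(int))]),np.hstack([f(t,*proj(t,Q).astype(int)),f(s,*proj(s,Q).astype(int))])]))
E
```

```text
finger_force: 60.8
t 28.13 p [ 0.4464 -0.3343  0.1779] yaw 0.2353 tilt [-0.0056  0.0024] F [-0.   0.8 -3. ] M [ 0.088 -0.081 -0.028] gap 0.0233 ff 60.8 j1,6,7 [ 0.64  1.2  -0.74]
shift mm [ 2.7  0.7 82.8] turn deg [-0.21  0.28  0.01]
```

View pics/st.png

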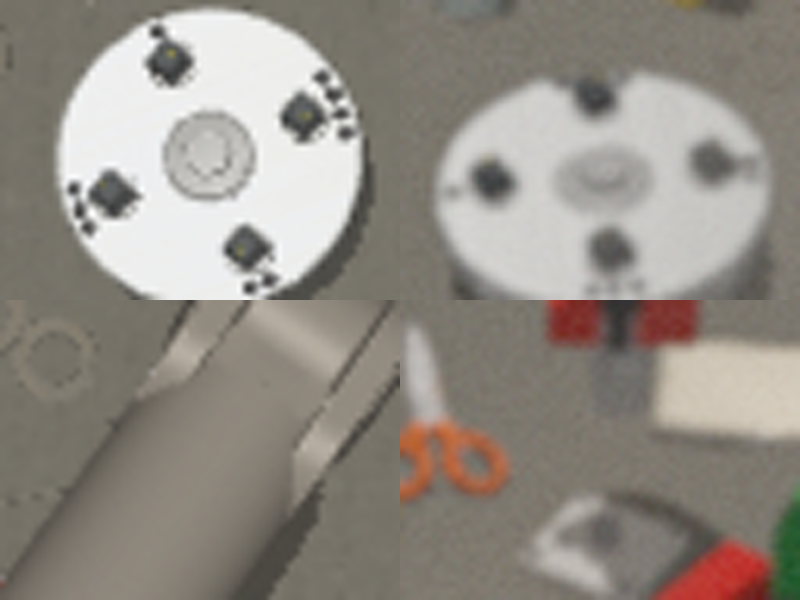

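All four heads (top row, e.g. (170,62), (303,117), (113,193), (247,247)) now stand in the same turned orientation. The wrench hangs above the stand's peg, which is at (603,535). Lowering it.

```bash
python3 -m inch '{"rows":[[[2.4,0.4,20,-0.2,0.3,0,0],[2.4,0.4,45,-0.2,0.3,0,0],[2.4,0.4,70,-0.2,0.3,0,0],[2.4,0.4,82,-0.2,0.3,0,0],[2.4,0.4,88,-0.2,0.3,0,0],[2.4,0.4,94,-0.2,0.3,0,0],[2.4,0.4,100,-0.2,0.3,0,0],[2.4,0.4,100,-0.2,0.3,0,0]]]}' | tail -1; python3 g.py .4487 -.3342 .065 .235
```

```text
finger_force: 60.7
t 28.9 p [ 0.4483 -0.3347  0.0787] yaw 0.2379 tilt [ 0.0002 -0.0019] F [-0.6 -0.5 -2.8] M [0.034 0.017 0.031] gap 0.0232 ff 60.7 j1,6,7 [ 0.64  0.97 -0.74]
shift mm [ 0.5 -0.4 13.7] turn deg [0.11 0.02 0.17]
```

Over the peg with no force. Lowering the rest of the way.

```bash
python3 -m inch '{"rows":[[[0.3,-0.3,4,0,0,0,0],[0.3,-0.3,8,0,0,0,0],[0.3,-0.3,11.5,0,0,0,0],[0.3,-0.3,11.5,0,0,0,0]]]}' | tail -1; python3 g.py; python3 -m inch '{"rows":[[[0,0,1.2,0,0,0,0],[0,0,1.2,0,0,0,0]]]}' | tail -1; python3 g.py
```

```text
finger_force: 60.7
t 29.23 p [ 0.4478 -0.3348  0.067 ] yaw 0.2369 tilt [-0.0005 -0.0019] F [-0.3  0.5 -3.5] M [0.001 0.021 0.058] gap 0.0233 ff 60.7 j1,6,7 [ 0.64  0.94 -0.75]
finger_force: 60.7
t 29.4 p [ 0.4482 -0.335   0.0663] yaw 0.2369 tilt [ 0.0004 -0.0024] F [ 0.3  1.3 -2.8] M [-0.017 -0.007  0.014] gap 0.0234 ff 60.7 j1,6,7 [ 0.64  0.94 -0.75]
```

```bash
python3 -m inch '{"rows":[[[0,0,1.2,0,0,0,0],[0,0,1.2,0,0,0,0]]]}' | tail -1; python3 g.py; python3 -m inch '{"rows":[[[0,0,0.8,0,0,0,0],[0,0,0.8,0,0,0,0]]]}' | tail -1; python3 g.py
```

```text
finger_force: 60.7
t 29.57 p [ 0.4482 -0.3349  0.0651] yaw 0.237 tilt [ 0.0004 -0.0023] F [-0.2  0.5 -4. ] M [-0.005  0.02   0.004] gap 0.0234 ff 60.7 j1,6,7 [ 0.64  0.94 -0.75]
finger_force: 61.1
t 29.73 p [ 0.4484 -0.335   0.0649] yaw 0.2371 tilt [ 0.0006 -0.0025] F [-1.2  0.3  0.2] M [ 0.148  0.235 -0.082] gap 0.0233 ff 61.1 j1,6,7 [ 0.64  0.94 -0.75]
```

```bash
python3 -m inch '{"rows":[[[0,0,0,0,0,0,1],[0,0,0,0,0,0,1],[0,0,0,0,0,0,1],[0,0,0,0,0,0,1],[0,0,0,0,0,0,1],[0,0,-15,0,0,0,1],[0,0,-50,0,0,0,1],[0,0,-90,0,0,0,1],[0,0,-130,0,0,0,1],[0,0,-150,0,0,0,1],[0,0,-150,0,0,0,1]]]}' | tail -2; python3 -m inch '{"rows":[[[0,-35,0,0,0,0,1],[0,-70,0,0,0,0,1],[0,-105,0,0,0,0,1],[0,-140,0,0,0,0,1],[0,-175,0,0,0,0,1],[0,-175,0,0,0,0,1],[0,-175,0,0,0,0,1]]]}' | tail -1; python3 g.py
python3 - <<'E'
from fit import *
f=lambda c,u,v:cv2.resize(c["pixels"][v-24:v+24,u-32:u+32],(400,300),interpolation=cv2.INTER_CUBIC)
t,s=cam("top"),cam("side");Q=(.4487,-.3342,.06)
for c in(t,s): print(fit([c],soft_red,lambda p:box(p[0],p[1],.09,p[2]),[.4487,-.3342,.235],[.004,.004,.05],15))
cv2.imwrite("pics/end.png",np.hstack([f(t,*proj(t,Q).astype(int)),f(s,*proj(s,Q).astype(int))]))
E
```

```text
finger_gap: 0.0852
finger_force: 0.0
finger_force: 0.0
t 31.23 p [ 0.4067 -0.1623  0.2136] yaw 0.2419 tilt [-0.0003 -0.0021] F [-0.6 -0.9 -0.4] M [-0.054  0.031  0.027] gap 0.0859 ff 0.0 j1,6,7 [ 0.47  1.2  -1.01]
(array([ 0.448 , -0.3364,  0.2288]), np.float64(3.86))
(array([ 0.4467, -0.3393,  0.2253]), np.float64(52.42))
```

View pics/end.png

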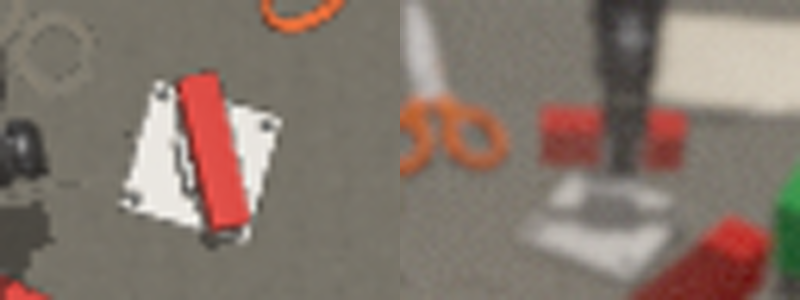

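The wrench stands on its plate (bar centred at (213,150) in the top crop), released and seated at the same height as before. Handing in.

```bash
python3 -c "
from station import manip
print(manip.job_done())"
```

```text
the job is handed in; nothing more can be done
None
```

I gave screws 3 and 4 their first pass, then turned all four home in order (1, 2, 3, 4) and nipped each to a wrist reading of about 0.28–0.33 N m including thread drag (screw 4 highest at 0.33). The wrench is back on its peg and the job is handed in; no verdict came back.

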